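Clear a jammed specimen carrier from the microscope feed chute

ROBOT

A 6-joint arm with a two-finger parallel gripper is mounted at the origin on the work surface. World frame = base frame: x ahead of the robot, y to its left, z up, the work surface at z = 0. Lengths are in m, angles in degrees, forces in N, time in s.
With the tool pointing down it reaches from about 0.35 to 0.925 m from the base axis. Payload 6.4 kg.
Tool frame: the origin (TCP) lies between the finger pads; the fingertips stand 25 mm ahead of it and the grasp point (between the pads) lies 6 mm ahead of it; z points along the fingers, y is the line along which they close (so a half turn about z gives the same grasp; the last joint's range is limited). The gripper opens to 85 mm and grips with 20 to 120 N. Pads are 22 mm wide; open, the fingers measure 114 mm over their backs; the gripper's body (76 mm by 85 mm) begins 54 mm behind the grasp point. The pads swing forward as they close: fully open they stand 13 mm farther back than shut.
Start: joints at [-83.715, 14.043, 89.255, -0, 76.702, -9.975], TCP at [0.182, -0.624, 0.256] pointing down, gripper open.
Joint ranges: [-179.41, 179.41], [-58.25, 129.5], [7.25, 145.43], [-54.29, 234.29], [11.92, 165.04], [-157.13, 157.13]. Speed limits (degrees/s): [147.25, 147.25, 180, 180, 180, 180].

INTERFACE

Orientations are given as a 3x3 rotation matrix whose columns are the frame's x, y, z axes.
In Python, from bench import env gives the robot as it stands. The module is installed in compiled form; this text tells all that it offers.
- The arm moves only by the shell command python3 -m handwheel 'ROWS' [FORCE]. ROWS is JSON, a list of rows, each a list of 3 entries, a list of its own where there are three numbers: the shift along the tool's x, y, z in m, then the turn, a rotation vector about the tool's x, y, z in rad, then the finger opening in m, from 0 to 0.0854. A call has 1 to 8 rows; each row is the pose to reach, as a shift and turn from the pose commanded when the call began, along the tool's axes at that moment; what a row does not reach only later rows make up. A row lasts 1/8 s, in which the tool goes at most 62.5 mm and 10.7 degrees, less where a joint would pass 70% of its speed; a pose out of reach is approached as far as the arm can. A call with a gripper value outside its range is refused whole. The fingers move at their own pace and stop on an object; FORCE is the grip in N (left out, the last holds). Time passes only in rows, so rows that repeat a pose let the fingers close. It gives the time, the measured TCP pose, the force, the opening and the grip force at its end, in the units of the state.
- env.read_state(): the state, without advancing time (a new reading comes with each control period).
- env.capture(name): name is "side" or "top"; returns (picture, depth): 384x512x3 uint8, red, green, blue; 384x512 float32, m along the optical axis (not along the pixel's ray), 0 where there is no reading.
- env.camera_params(name): a dict with "mtx" (3x3 intrinsics, pixels), "D" ([k1, k2, p1, p2, k3] as OpenCV has them; the pictures are not rectified), "world_from_camera" (4x4, takes a point from camera to world coordinates). Camera axes: x right, y down, z forward; pixel columns grow to the right and rows downward; lengths in m; the calibration is good to about 2 mm. A picture is of the moment at which its call begins. camera_params takes no time and is no camera call.
- env.hand_in(): hands the job in; it is judged then, once.
The state is a dict: "time": time; "joint_positions": joint angles; "joint_velocities": joint speeds; "effort": joint torques, N m; "eef_pos": TCP position; "orientation": TCP orientation; "force": force on the tool from outside, world axes, zero at the start; "wrist_torque": the same for the moment, N m; "finger_gap": opening from 0.0 (shut) to 1.0 (fully open); "finger_force": force on a finger pad.
Only numpy, scipy, OpenCV 4.12 (cv2) and the standard library are available. Lean on these libraries where they do the work, as an engineer would, in place of code of your own. Each camera call takes 0.05 s, during which the arm holds its last target. There are 200 camera calls.

TASK

A specimen carrier has got stuck under the two hold-down lips at the lower end of the feed chute. Push it back up the chute until its base is completely out from under the lips, then lift it out and set it down upright, flat on the floor of the white tray, without dropping it. Leave the other carrier, waiting higher up in the chute, where it is.

Things in the scene. Friction and masses are not known exactly. Their poses are not given: they have to be found in the camera images.
- stuck_mid (a point): Stuck aluminium carrier, the lower of two in the chute, about 250 g, an inverted T: base plate 80 (x, along chute) x 60 x 8 mm, on its middle a block 50 x 30 x 37 mm standing up through the gap between the lips. Point: its centre, 22.5 mm above the underside and below the top; z out of its top. Up to 4 degrees askew, its centre at chute x -40 to -20 mm. Friction holds it where pushed.
- queued_mid (a point): Waiting carrier, identical, same centre point, higher up in the same chute, clear of the lips, its centre at chute x 155 to 175 mm: the stuck one, pushed past about x 75 mm, touches it. Leave it there. (A third carrier stands on the table, outside the chute, and is no part of the job.)
- chute: Fixed aluminium channel, slope 8 degrees. Origin: on its floor, mid-width, level with the lips' upper end, 45 mm above table; x up the slope, y across, z square off the floor. 66 mm wide inside, walls 12 mm high. Dark steel lips, x -85 to 0 mm: underside 12, top 16 mm off the floor, gap between them 42 mm; 7 mm end stop at x -85. Open above from x 0 to 231 mm. A carrier is free once its centre passes x 40 mm.
- tray: Fixed shallow open tray of white plastic, 170 by 170 mm, 20 mm high, walls and floor 4 mm thick, empty, on the table. Origin: centre of its underside, on the table; z up.
Mind the look-alikes: they are no part of the job. Leave any orange or pink look-alike of the part that bears stuck_mid alone.

How it is judged (in metres and radians):
On the way, in this order (a step that is already met when the one before it is completed fails the run):
1. the stuck carrier has been moved up the chute until its base is out from under the lips, still lying in the channel (x of stuck_mid in the frame of chute above 0.04 m and z of stuck_mid in the frame of chute below 0.03 m), for 0.1 s.
2. it has been lifted out of the chute (z of stuck_mid in the frame of chute above 0.06 m), for 0.1 s.
At the end, for the whole second after the job is handed in: the stuck carrier stands upright (within 6 degrees) and flat on the floor of the tray, at rest (its centre within 4.5 mm of the height at which it rests on the tray floor), and the waiting carrier is within 15 mm of where it was (x of stuck_mid in the frame of tray between -0.083 and 0.083 m and y of stuck_mid in the frame of tray between -0.083 and 0.083 m and z of stuck_mid in the frame of tray below 0.031 m and angle between stuck_mid's own z axis and vertical below 0.1 rad and linear speed of stuck below 0.02 m/s and distance of queued_mid from where it was at the start of the episode below 0.015 m); the robot touches nothing.
It fails at once if the waiting carrier is moved by more than 15 mm (distance of queued_mid from where it was at the start of the episode above 0.015 m).
It fails at once if the stuck carrier is let go of over the tray from more than 30 mm above its floor (x of stuck_mid in the frame of tray between -0.083 and 0.083 m and y of stuck_mid in the frame of tray between -0.083 and 0.083 m and z of stuck_mid in the frame of tray above 0.0565 m and contact force between the fingers and stuck below 0.02 N).
It also fails if it takes over 59 s, if anything falls off the work surface, if the arm or the gripper's body presses on something with over 40 N, if the wrist force passes 120 N, or if a joint passes its speed limit or range.

## Working session

There is one attempt and no reset: what is moved stays moved. The work goes in short steps, Python scripts to look and compute and a shell command to move; the robot and the scene stay as the last step left them, time stands still between calls to the robot, and variables do not carry over. Pictures are saved under pics/ and viewed, at most 10 in all, crops included, and the job is handed in when it is done.

```bash
mkdir -p pics
python3 - <<'E'
from bench import env
import cv2,numpy as np
for n in ("side","top"):
    p,d=env.capture(n); np.savez(f"{n}0.npz",p=p,d=d)
    cv2.imwrite(f"pics/{n}0.png",p[:,:,::-1]); c=env.camera_params(n)
    print(n,c["mtx"].tolist(),c["D"],np.round(c["world_from_camera"],3).tolist())
s=env.read_state();print(s)
E
```

```text
side [[411.44011862497604, 0.0, 256.45576400410175], [0.0, 411.44011862497604, 195.37452063483423], [0.0, 0.0, 1.0]] [-0.01744967  0.          0.          0.          0.        ] [[-0.754, -0.513, 0.41, 0.234], [-0.656, 0.572, -0.492, 0.434], [0.018, -0.64, -0.768, 0.711], [0.0, 0.0, 0.0, 1.0]]
top [[352.265078932836, 0.0, 258.29864395539636], [0.0, 352.265078932836, 190.32646835977494], [0.0, 0.0, 1.0]] [-0.10611945  0.          0.          0.          0.        ] [[0.005, -0.997, 0.073, 0.508], [-1.0, -0.006, -0.014, 0.026], [0.014, -0.072, -0.997, 0.764], [0.0, 0.0, 0.0, 1.0]]
{'time': 0.1, 'joint_positions': array([-8.37157421e+01,  1.40812311e+01,  8.93164595e+01, -2.06867290e-03,
        7.67015618e+01, -9.97486098e+00]), 'joint_velocities': array([-0.05783154, -0.04256281, -0.18198555,  0.06266149, -0.04178681,
        0.00742769]), 'effort': array([ 5.78607196e-04, -4.30671680e+01, -3.27129829e+01, -1.01825717e-04,
        2.84158457e-03,  5.13191026e-06]), 'eef_pos': array([ 0.18193995, -0.62355179,  0.25529181]), 'orientation': array([[ 9.60003002e-01,  2.79989617e-01, -2.24543260e-04],
       [ 2.79989582e-01, -9.60001501e-01,  1.71802401e-03],
       [ 2.65467017e-04, -1.71217798e-03, -9.99998499e-01]]), 'force': array([0.28264445, 0.73942543, 0.81270263]), 'wrist_torque': array([-0.00078895, -0.00211282, -0.03779923]), 'finger_force': 0.0, 'finger_gap': 0.9983017495313686}
```

View pics/side0.png

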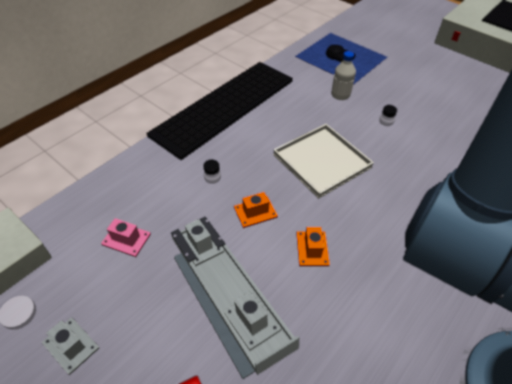

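View pics/top0.png

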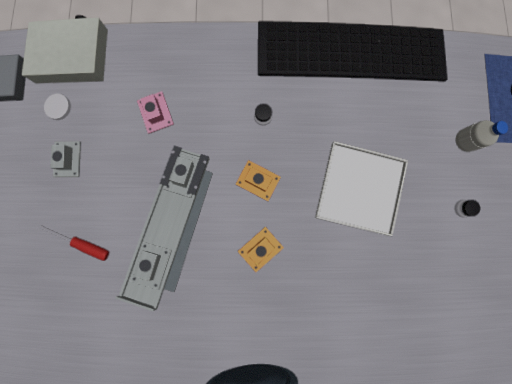

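Side view: the stuck carrier is at about (198,236) between the dark lips, the waiting one at (252,314) and the tray at (323,160). Top view: stuck (183,172), waiting (148,265), tray (362,188). I'll zoom in next.

Run:
```python
import cv2,numpy as np
t=np.load("top0.npz")["p"][135:315,110:225];s=np.load("side0.npz")["p"][205:375,165:305]
a=cv2.resize(t,None,fx=3.3,fy=3.3,interpolation=cv2.INTER_CUBIC);b=cv2.resize(s,None,fx=3,fy=3,interpolation=cv2.INTER_CUBIC)
o=np.zeros((594,800,3),np.uint8);o[:a.shape[0],:a.shape[1]]=a[:594];o[:b.shape[0],380:380+b.shape[1]]=b
cv2.imwrite("pics/z0.png",o[:,:,::-1])
```

```text
(no output)
```

View pics/z0.png

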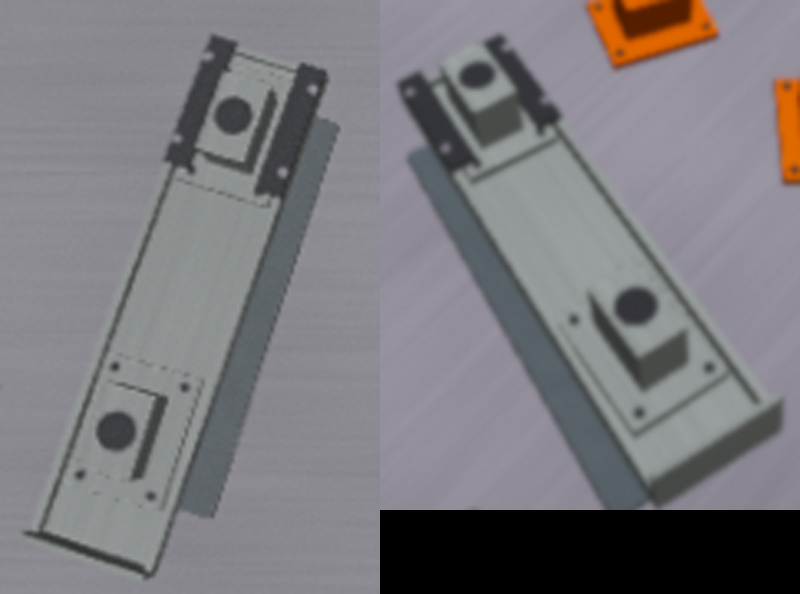

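Both carriers show a centred dark disc on the block top, at z0 crop (233,116)/(116,432) in the top half and (477,75)/(635,306) in the side half. I'll triangulate these, the chute edges and the tray.

```bash
cat > h.py <<'E'
import cv2,numpy as np
from bench import env
def ray(n,uv):
    c=env.camera_params(n);T=np.array(c["world_from_camera"])
    p=cv2.undistortPoints(np.float64(uv).reshape(-1,1,2),np.array(c["mtx"]),np.array(c["D"])).reshape(-1,2)
    d=np.c_[p,np.ones(len(p))]
    return T[:3,3],d@T[:3,:3].T,T
def plane(n,uv,z):
    o,d,_=ray(n,uv);return o+d*((z-o[2])/d[:,2])[:,None]
def onplane(n,uv,P,N):
    o,d,_=ray(n,uv);return o+d*((P-o)@N/(d@N))[:,None]
def tri(a,b):
    (o1,d1,_),(o2,d2,_)=ray("top",[a]),ray("side",[b])
    d1,d2=d1[0]/np.linalg.norm(d1[0]),d2[0]/np.linalg.norm(d2[0])
    s=np.linalg.lstsq(np.c_[d1,-d2],o2-o1,rcond=None)[0]
    p,q=o1+s[0]*d1,o2+s[1]*d2
    return (p+q)/2,np.linalg.norm(p-q)
def dep(n,uv,d):  # depth points
    o,r,_=ray(n,uv);uv=np.int32(np.round(uv));return o+r*d[uv[:,1],uv[:,0]][:,None]
def disc(p,uv,r=7,th=None):
    g=cv2.cvtColor(p,cv2.COLOR_RGB2GRAY).astype(float);u,v=map(int,uv)
    for _ in range(4):
        w=g[v-r:v+r+1,u-r:u+r+1];k=(w<(th or 85)).astype(np.uint8)
        _,l,st,ce=cv2.connectedComponentsWithStats(k,connectivity=4)
        if l[r,r]==0: break
        m=(l==l[r,r]);W=m;yy,xx=np.nonzero(W)
        c=(xx.mean()+u-r,yy.mean()+v-r);u,v=map(lambda z:int(round(z)),c)
    return c,int(m.sum())
E
python3 - <<'E'
from h import *
t,s=np.load("top0.npz"),np.load("side0.npz")
for nm,a,b in(("stuck",(181,170),(197,230)),("queued",(145,266),(250,307))):
    (ca,na),(cb,nb)=disc(t["p"],a),disc(s["p"],b)
    p,e=tri(ca,cb);print(nm,np.round(ca,2),na,np.round(cb,2),nb,"P",np.round(p,4),"gap",round(e,4), "depth",np.round(dep("top",[ca],t["d"]),4),np.round(dep("side",[cb],s["d"]),4))
# tray by mask
for n,D,c in(("top",t,(362,188)),("side",s,(323,160))):
    h=cv2.cvtColor(D["p"],cv2.COLOR_RGB2GRAY);print(n,D["p"][c[1],c[0]])
    m=(np.abs(D["p"].astype(int)-D["p"][c[1],c[0]]).max(2)<22).astype(np.uint8);m=cv2.morphologyEx(m,cv2.MORPH_OPEN,np.ones((3,3)))
    _,l,st,_=cv2.connectedComponentsWithStats(m);L=(l==l[c[1],c[0]]).astype(np.uint8)
    k=max(cv2.findContours(L,0,2)[0],key=cv2.contourArea);q=cv2.approxPolyDP(k,8,True).reshape(-1,2)
    W=plane(n,q,0.004);print(np.round(W,3).tolist(),"c",np.round(W.mean(0),4))
    pts=np.argwhere(cv2.erode(L,np.ones((15,15))))[:,::-1];z=dep(n,pts,D["d"]);print("floor z depth",np.median(z[:,2]))
    # lips
# chute floor plane via depth, from top & side
for n,D,quad in(("top",t,[(165,200),(188,206),(172,245),(151,240)]),("side",s,[(205,268),(220,258),(240,290),(228,300)])):
    m=np.zeros((384,512),np.uint8);cv2.fillConvexPoly(m,np.int32(quad),1)
    pts=np.argwhere(m)[:,::-1];X=dep(n,pts,D["d"]);c=X.mean(0);v=np.linalg.svd(X-c)[2][2];v*=np.sign(v[2])
    print(n,"floor c",np.round(c,4),"normal",np.round(v,4),"tilt",np.degrees(np.arccos(v[2])),"rms",np.std((X-c)@v))
# lip dark mask top
h=t["p"].max(2)
m=(h<95).astype(np.uint8);m[:140]=0;m[200:]=0;m[:,:155]=0;m[:,215:]=0
_,l,st,ce=cv2.connectedComponentsWithStats(m)
for i in range(1,len(st)):
    if st[i,4]>30: print("comp",st[i],np.round(ce[i],1),cv2.minAreaRect(np.argwhere(l==i)[:,::-1].astype(np.float32)))
E
```

```text
stuck [180.33 169.47] 89 [196.91 229.64] 69 P [0.5969 0.1687 0.084 ] gap 0.001 depth [[0.597  0.1684 0.0866]] [[0.5957 0.169  0.0853]]
queued [144.85 265.19] 98 [249.93 306.66] 122 P [0.4147 0.2264 0.1108] gap 0.0011 depth [[0.4156 0.2259 0.1134]] [[0.4139 0.2265 0.112 ]]
top [185 185 186]
[[0.662, -0.149, 0.004], [0.506, -0.116, 0.004], [0.471, -0.267, 0.004], [0.626, -0.305, 0.004]] c [ 0.5664 -0.2091  0.004 ]
floor z depth 0.004241362504506241
side [215 210 195]
[[0.621, -0.301, 0.004], [0.659, -0.162, 0.004], [0.517, -0.124, 0.004], [0.479, -0.26, 0.004]] c [ 0.5692 -0.2116  0.004 ]
floor z depth 0.004459134086999161
top floor c [0.4938 0.1949 0.0583] normal [0.3762 0.899  0.2242] tilt 77.04129023688365 rms 0.013436551462933075
side floor c [0.5014 0.1997 0.0577] normal [-0.2666 -0.9348  0.2345] tilt 76.43909158058807 rms 0.008935552962337698
comp [160 146  22  41 292] [170. 166.] ((170.03982543945312, 166.34222412109375), (8.89189338684082, 42.40540313720703), 18.924644470214844)
comp [187 154  22  46 388] [198.  175.3] ((197.65232849121094, 176.31846618652344), (9.873661994934082, 45.208065032958984), 19.440034866333008)
comp [172 163  22  24 104] [185.4 177.2] ((186.07302856445312, 176.79928588867188), (13.258190155029297, 27.586206436157227), 46.54815673828125)
comp [175 165  11  11  93] [180.2 169.6] ((180.0, 170.0), (10.0, 10.0), 90.0)
```

Run:
```python
from h import *
t=np.load("top0.npz");s=np.load("side0.npz")
S,Q=np.array([.5969,.1687,.084]),np.array([.4147,.2264,.1108])
u=(Q-S)/np.linalg.norm(Q-S);y=np.cross([0,0,1],u);y/=np.linalg.norm(y);n=np.cross(u,y);print("u",u,"yaw",np.degrees(np.arctan2(u[1],u[0])))
P=S-.029*n
for nm,D,box in(("top",t,(140,200,155,215)),("side",s,(210,265,165,230))):
    m=(D["p"].max(2)<95).astype(np.uint8);b=np.zeros_like(m);b[box[0]:box[1],box[2]:box[3]]=1;m*=b
    _,l,st,ce=cv2.connectedComponentsWithStats(m)
    for i in range(1,len(st)):
        if st[i,4]<150: continue
        c=np.argwhere(l==i)[:,::-1];X=onplane(nm,c,P,n)-P
        ab=np.c_[X@u,X@y]*1e3
        r=cv2.minAreaRect(ab.astype(np.float32));print(nm,st[i],"rect",np.round(cv2.boxPoints(r),1).tolist(),round(r[2],2),"u range",np.percentile(ab,[1,99],axis=0).round(1).tolist())
# stuck block top edges & base edge: gradients in rectified top view at block-top plane
H=[]
for nm,D in(("top",t),("side",s)):
    c=env.camera_params(nm);T=np.linalg.inv(np.array(c["world_from_camera"]))
    for tag,O in(("S",S),("Q",Q)):
        g=np.mgrid[-60:60.01:.3,-45:45.01:.3].reshape(2,-1).T/1e3  # u,y
        W=O+g[:,:1]*u+g[:,1:]*y
        uv=cv2.projectPoints(W,cv2.Rodrigues(T[:3,:3])[0],T[:3,3],np.array(c["mtx"]),np.array(c["D"]))[0].reshape(401,301,2).astype(np.float32)
        H.append(cv2.remap(D["p"],uv[...,0],uv[...,1],cv2.INTER_CUBIC))
cv2.imwrite("pics/rect.png",cv2.resize(np.hstack([np.pad(h,((0,0),(0,8),(0,0))) for h in H])[:,:,::-1],None,fx=.64,fy=1))
```

```text
u [-0.94410013  0.29898231  0.13886873] yaw 162.427788538763
top [160 146  22  41 292] rect [[-50.900001525878906, -22.100000381469727], [-50.29999923706055, -40.29999923706055], [37.900001525878906, -37.29999923706055], [37.29999923706055, -19.0]] 2.01 u range [[-49.8, -37.8], [34.6, -21.0]]
top [187 154  22  46 388] rect [[-51.0, 40.5], [-50.79999923706055, 20.399999618530273], [42.70000076293945, 21.200000762939453], [42.5, 41.20000076293945]] 0.44 u range [[-49.8, 21.0], [35.5, 40.7]]
side [185 217  40  37 473] rect [[-48.79999923706055, 36.5], [-48.400001525878906, -15.5], [40.599998474121094, -14.800000190734863], [40.099998474121094, 37.20000076293945]] 0.45 u range [[-47.2, -14.8], [37.0, 36.4]]
side [171 230  27  35 366] rect [[-49.599998474121094, -41.599998474121094], [41.70000076293945, -43.79999923706055], [42.20000076293945, -22.100000381469727], [-49.099998474121094, -19.899999618530273]] 88.65 u range [[-47.8, -42.7], [39.0, -22.0]]
```

View pics/rect.png

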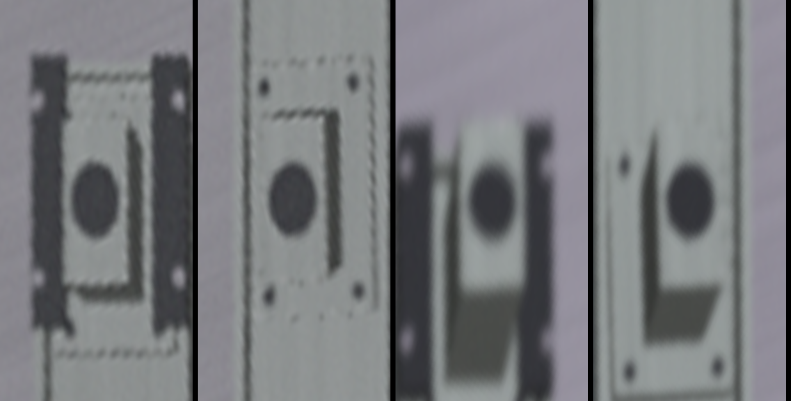

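Pic rect (deskewed): the lips run −50 to +35 mm about the stuck disc, so the carrier is at chute x≈−35 mm and y≈0, almost unskewed. Its height of 84 mm matches the expected 84.7 mm. I'll compute the hover move.

```bash
cat >> h.py <<'E'
from scipy.spatial.transform import Rotation as R
S,Q=np.array([.5969,.1687,.084]),np.array([.4147,.2264,.1108])
u=(Q-S)/np.linalg.norm(Q-S);yc=np.cross([0,0,1],u);yc/=np.linalg.norm(yc);nn=np.cross(u,yc)
RG=np.c_[u,-yc,-nn]   # tool axes in grasp
def go(p,Rt):
    s=env.read_state();R0=s["orientation"]
    print("t",s["time"],"shift",np.round(R0.T@(np.array(p)-s["eef_pos"]),4),"turn",np.round(R.from_matrix(R0.T@Rt).as_rotvec(),4),"F",np.round(s["force"],1),"gap",s["finger_gap"],s["finger_force"])
E
python3 -c "
from h import *
go(S+.11*nn,RG)"
```

```text
t 0.1 shift [ 0.6329 -0.6358  0.0636] turn [ 0.1773  0.0517 -2.5458] F [0.3 0.7 0.8] gap 0.9983017495313686 0.0
```

```bash
python3 -m handwheel '[[[0.633,-0.636,0],[0.177,0.052,-2.546],0.06],[[0.633,-0.636,0],[0.177,0.052,-2.546],0.06],[[0.633,-0.636,0],[0.177,0.052,-2.546],0.06],[[0.633,-0.636,0],[0.177,0.052,-2.546],0.06],[[0.633,-0.636,0],[0.177,0.052,-2.546],0.06],[[0.633,-0.636,0],[0.177,0.052,-2.546],0.06],[[0.633,-0.636,0],[0.177,0.052,-2.546],0.06],[[0.633,-0.636,0],[0.177,0.052,-2.546],0.06]]' 40; python3 -c "
from h import *
go(S+.11*nn,RG);print(env.read_state()['joint_positions'])"
```

```text
time: 1.1
eef_pos: [0.4218, -0.183, 0.2561]
orientation: [[-0.212, 0.975, -0.067], [0.974, 0.216, 0.072], [0.085, -0.05, -0.995]]
force: [0.9, -0.6, -0.7]
finger_gap: 0.702
finger_force: 0.0
t 1.1 shift [0.2925 0.2631 0.0753] turn [ 0.072   0.0229 -1.0441] F [ 0.9 -0.6 -0.7] gap 0.7022644919795564 0.0
[-38.08700315  -9.32119919 113.50218119   0.8955466   81.40978443
 -50.64973045]
```

```bash
python3 -m handwheel '[[[0.292,0.263,0.03],[0.072,0.023,-1.044],0.06],[[0.292,0.263,0.03],[0.072,0.023,-1.044],0.06],[[0.292,0.263,0.03],[0.072,0.023,-1.044],0.06],[[0.292,0.263,0.03],[0.072,0.023,-1.044],0.06],[[0.292,0.263,0.03],[0.072,0.023,-1.044],0.06],[[0.292,0.263,0.03],[0.072,0.023,-1.044],0.06],[[0.292,0.263,0.075],[0.072,0.023,-1.044],0.06],[[0.292,0.263,0.075],[0.072,0.023,-1.044],0.06]]'; python3 -c "
from h import *
go(S+.11*nn,RG)"
```

```text
time: 2.1
eef_pos: [0.6102, 0.1616, 0.1882]
orientation: [[-0.942, 0.305, -0.142], [0.302, 0.952, 0.041], [0.148, -0.004, -0.989]]
force: [-0.2, -0.5, -0.1]
finger_gap: 0.701
finger_force: 0.0
t 2.1 shift [ 0.0002  0.0028 -0.0047] turn [-0.0036 -0.009  -0.0039] F [-0.2 -0.5 -0.1] gap 0.7011994327734266 0.0
```

```bash
python3 -m handwheel '[[[0,0.003,0.03],[-0.004,-0.009,-0.004],0.06],[[0,0.003,0.055],[-0.004,-0.009,-0.004],0.06],[[0,0.003,0.065],[-0.004,-0.009,-0.004],0.06],[[0,0.003,0.065],[-0.004,-0.009,-0.004],0.06]]'
python3 - <<'E'
from h import *
go(S,RG)
a,_=env.capture("side");b,_=env.capture("top")
A=cv2.resize(a[170:300,140:280],None,fx=2.8,fy=4.0*.7);B=cv2.resize(b[110:240,120:260],None,fx=2.8,fy=2.8)
cv2.imwrite("pics/near.png",np.hstack([A,B])[:,:,::-1])
E
```

```text
time: 2.6
eef_pos: [0.6054, 0.1653, 0.1293]
orientation: [[-0.944, 0.305, -0.123], [0.302, 0.952, 0.043], [0.13, 0.004, -0.992]]
force: [-0.4, -0.5, -0.1]
finger_gap: 0.705
finger_force: 0.0
t 2.6 shift [0.0031 0.0005 0.0461] turn [ 0.0044  0.0089 -0.0028] F [-0.4 -0.5 -0.1] gap 0.7052442809721089 0.0
```

View pics/near.png

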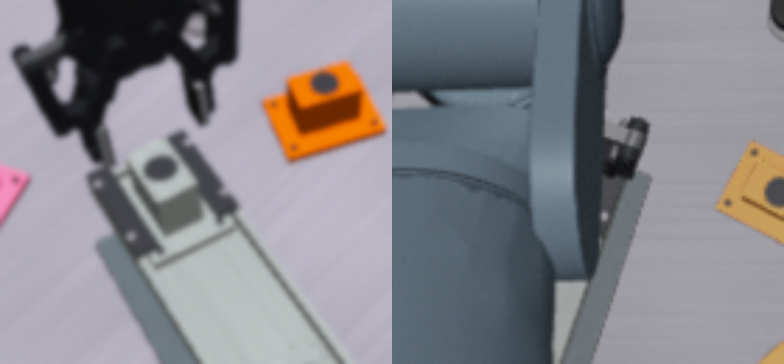

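Picture near: the two fingertips, at (100,155) and (205,120), straddle the block (disc at (160,168)) in line with the chute. I'll descend.

```bash
python3 -m handwheel '[[[0.003,0,0.02],[0.004,0.009,-0.003],0.06],[[0.003,0,0.034],[0.004,0.009,-0.003],0.06],[[0.003,0,0.034],[0.004,0.009,-0.003],0.06],[[0.003,0,0.045],[0.004,0.009,-0.003],0.06],[[0.003,0,0.045],[0.004,0.009,-0.003],0.06],[[0.003,0,0.045],[0.004,0.009,-0.003],0.06]]'; python3 -c "
from h import *
go(S,RG)"
```

```text
time: 3.45
eef_pos: [0.5972, 0.1689, 0.0848]
orientation: [[-0.944, 0.301, -0.132], [0.298, 0.954, 0.042], [0.139, 0.001, -0.99]]
force: [-0.1, 0.2, -0.3]
finger_gap: 0.701
finger_force: 0.0
t 3.45 shift [ 0.0001 -0.0003  0.0008] turn [0.0005 0.0003 0.0012] F [-0.1  0.2 -0.3] gap 0.7007165641338109 0.0
```

```bash
python3 -m handwheel '[[[0,0,0],[0,0,0],0.045],[[0,0,0],[0,0,0],0.036],[[0,0,0],[0,0,0],0.02],[[0,0,0],[0,0,0],0.02],[[0,0,0],[0,0,0],0.02],[[0,0,0],[0,0,0],0.02]]' 40; python3 -c "
from h import *
go(S,RG)"
```

```text
time: 4.2
eef_pos: [0.5973, 0.1689, 0.0849]
orientation: [[-0.945, 0.301, -0.131], [0.298, 0.954, 0.042], [0.138, 0.001, -0.99]]
force: [0.4, 0.8, 3.3]
finger_gap: 0.34
finger_force: 41.7
t 4.2 shift [ 0.0002 -0.0003  0.001 ] turn [0.0007 0.0008 0.0011] F [0.4 0.8 3.3] gap 0.3396645580293216 41.67892634868622
```

Gripped: the opening is 29 mm, which fits a 30 mm block. I'll start dragging up the chute.

```bash
python3 -m handwheel '[[[0.005,0,0],[0,0,0],0.02],[[0.012,0,0],[0,0,0],0.02],[[0.02,0,0],[0,0,0],0.02],[[0.03,0,0],[0,0,0],0.02]]' 60
```

```text
time: 4.7
eef_pos: [0.5686, 0.178, 0.0893]
orientation: [[-0.945, 0.301, -0.131], [0.298, 0.954, 0.042], [0.138, 0.001, -0.991]]
force: [3.4, -2.0, 3.3]
finger_gap: 0.338
finger_force: 60.5
```

```bash
python3 -m handwheel '[[[0.01,0,0],[0,0,0],0.02],[[0.02,0,0],[0,0,0],0.02],[[0.03,0,0],[0,0,0],0.02],[[0.04,0,0],[0,0,0],0.02],[[0.05,0,0],[0,0,0],0.02],[[0.058,0,0],[0,0,0],0.02],[[0.058,0,0],[0,0,0],0.02],[[0.058,0,0],[0,0,0],0.02]]'
python3 - <<'E'
from h import *
go(S,RG)
a,_=env.capture("side")
cv2.imwrite("pics/drag.png",cv2.resize(a[190:370,150:310],None,fx=3,fy=3)[:,:,::-1])
E
```

```text
time: 5.7
eef_pos: [0.5131, 0.1956, 0.0974]
orientation: [[-0.944, 0.301, -0.134], [0.297, 0.954, 0.043], [0.14, 0.001, -0.99]]
force: [0.1, -0.3, 8.8]
finger_gap: 0.341
finger_force: 61.2
t 5.7 shift [-0.089  -0.0004  0.0009] turn [ 0.0004 -0.0014  0.0015] F [ 0.1 -0.3  8.8] gap 0.3405339015122675 61.170008182525635
```

View pics/drag.png

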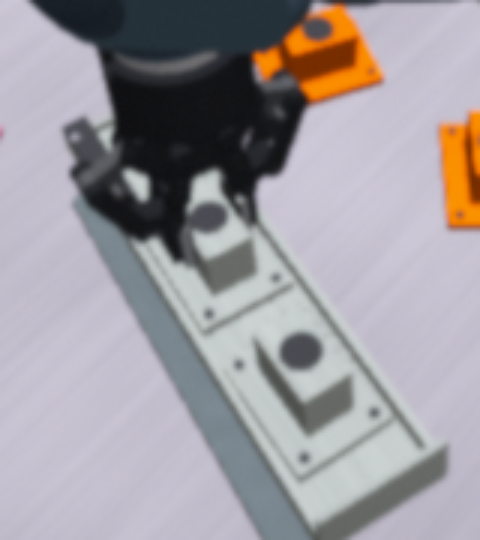

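Picture drag: the carrier's disc at (208,215) has moved up the chute with the grip. Its base is clear of the lips, with a gap left to the waiting carrier (disc (300,350)). Now I'll lift.

```bash
python3 -m handwheel '[[[0,0,-0.008],[0,0,0],0.02],[[0,0,-0.02],[0,0,0],0.02],[[0,0,-0.04],[0,0,0],0.02],[[0,0,-0.06],[0,0,0],0.02],[[0,0,-0.08],[0,0,0],0.02],[[0,0,-0.1],[0,0,0],0.02],[[0,0,-0.12],[0,0,0],0.02],[[0,0,-0.12],[0,0,0],0.02]]'
python3 - <<'E'
from h import *
# tray axes: edges approx yaw; level tool; choose yaw keeping j6 in range
T=np.array([.5678,-.2104,0])
yaw=np.radians(167.2)  # tray-aligned
x=np.array([np.cos(yaw),np.sin(yaw),0]);z=np.array([0,0,-1.]);RT=np.c_[x,np.cross(z,x),z]
go(T+[0,0,.19],RT);print(env.read_state()["joint_positions"])
a,_=env.capture("side")
cv2.imwrite("pics/lift.png",cv2.resize(a[150:370,150:310],None,fx=2.5,fy=2.5)[:,:,::-1])
E
```

```text
time: 6.75
eef_pos: [0.5311, 0.1901, 0.218]
orientation: [[-0.945, 0.301, -0.128], [0.298, 0.954, 0.043], [0.135, 0.002, -0.991]]
force: [-0.0, -0.3, -2.8]
finger_gap: 0.336
finger_force: 59.8
t 6.75 shift [-0.1578 -0.3709  0.0059] turn [ 0.0079 -0.1353 -0.0821] F [-0.  -0.3 -2.8] gap 0.3356062127608164 59.79343235492706
[  6.8043052    8.18451279 100.38784386   3.37545034  78.47223804
 -66.56179527]
```

View pics/lift.png

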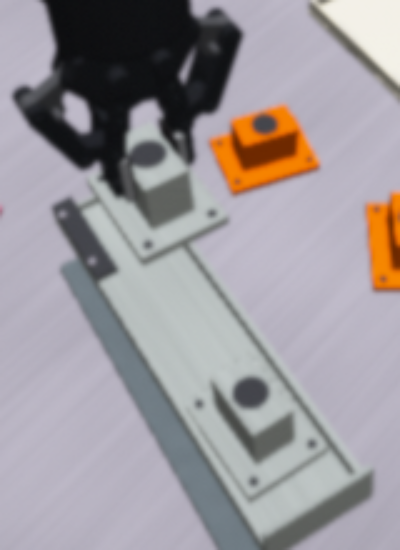

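Picture lift: the carrier is held level with the grip, disc (148,153), above the chute, and the waiting one, disc (250,392), is undisturbed. Next I'll carry it to the tray.

```bash
python3 -m handwheel '[[[-0.01,-0.03,0],[0.001,-0.02,-0.01],0.02],[[-0.03,-0.08,0],[0.002,-0.05,-0.03],0.02],[[-0.053,-0.128,0],[0.004,-0.08,-0.05],0.02],[[-0.076,-0.178,0],[0.005,-0.1,-0.06],0.02],[[-0.1,-0.23,0],[0.006,-0.12,-0.07],0.02],[[-0.124,-0.286,0],[0.008,-0.135,-0.082],0.02],[[-0.146,-0.34,0],[0.008,-0.135,-0.082],0.02],[[-0.158,-0.371,0.006],[0.008,-0.135,-0.082],0.02]]'; python3 -m handwheel '[[[0,0,0],[0,0,0],0.02],[[0,0,0],[0,0,0],0.02]]'
python3 - <<'E'
from h import *
T=np.array([.5678,-.2104,0]);yaw=np.radians(167.2)
x=np.array([np.cos(yaw),np.sin(yaw),0]);z=np.array([0,0,-1.]);RT=np.c_[x,np.cross(z,x),z]
go(T+[0,0,.0505],RT)
E
```

```text
time: 7.8
eef_pos: [0.5659, -0.2131, 0.1864]
orientation: [[-0.975, 0.224, -0.006], [0.224, 0.975, 0.0], [0.006, -0.001, -1.0]]
force: [-0.1, 0.3, -2.5]
finger_gap: 0.342
finger_force: 60.0
time: 8.05
eef_pos: [0.566, -0.2097, 0.1865]
orientation: [[-0.975, 0.221, -0.006], [0.221, 0.975, 0.001], [0.007, -0.0, -1.0]]
force: [0.0, 0.5, -2.6]
finger_gap: 0.336
finger_force: 60.0
t 8.05 shift [-0.0028 -0.0002  0.1359] turn [-0.0005 -0.0065  0.0003] F [ 0.   0.5 -2.6] gap 0.3361534433806469 59.97636795043945
```

```bash
python3 -m handwheel '[[[-0.003,0,0.02],[0,-0.006,0],0.02],[[-0.003,0,0.045],[0,-0.006,0],0.02],[[-0.003,0,0.07],[0,-0.006,0],0.02],[[-0.003,0,0.09],[0,-0.006,0],0.02],[[-0.003,0,0.11],[0,-0.006,0],0.02],[[-0.003,0,0.122],[0,-0.006,0],0.02],[[-0.003,0,0.129],[0,-0.006,0],0.02],[[-0.003,0,0.129],[0,-0.006,0],0.02]]'; python3 -m handwheel '[[[0,0,0.003],[0,0,0],0.02],[[0,0,0.005],[0,0,0],0.02],[[0,0,0.005],[0,0,0],0.02]]'
python3 - <<'E'
from h import *
a,_=env.capture("side")
cv2.imwrite("pics/tray.png",cv2.resize(a[80:220,240:400],None,fx=3,fy=3)[:,:,::-1])
E
```

```text
time: 9.05
eef_pos: [0.5688, -0.2113, 0.0583]
orientation: [[-0.975, 0.221, 0.001], [0.221, 0.975, -0.002], [-0.001, -0.001, -1.0]]
force: [0.4, -0.1, -1.2]
finger_gap: 0.342
finger_force: 60.0
time: 9.43
eef_pos: [0.5689, -0.2113, 0.0535]
orientation: [[-0.975, 0.221, 0.001], [0.221, 0.975, -0.002], [-0.002, -0.002, -1.0]]
force: [-0.9, -0.3, -2.7]
finger_gap: 0.338
finger_force: 60.0
```

View pics/tray.png

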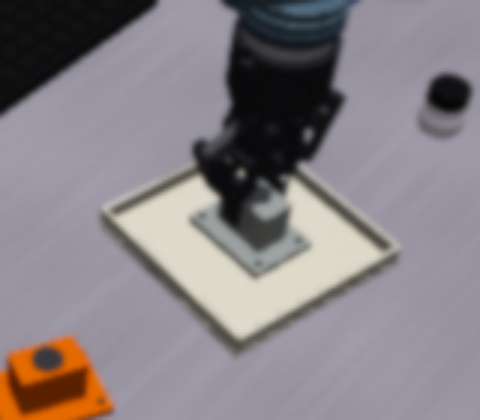

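Picture tray: the carrier is mid-tray, base corners around (193,215)–(308,243), level and a few mm above the floor. I'll lower it slowly to contact.

```bash
python3 -m handwheel '[[[0,0,0.001],[0,0,0],0.02],[[0,0,0.002],[0,0,0],0.02],[[0,0,0.002],[0,0,0],0.02]]';python3 -m handwheel '[[[0,0,0.0008],[0,0,0],0.02],[[0,0,0.0015],[0,0,0],0.02],[[0,0,0.0015],[0,0,0],0.02]]'
```

```text
time: 9.85
eef_pos: [0.5688, -0.2113, 0.0514]
orientation: [[-0.975, 0.221, 0.001], [0.221, 0.975, -0.002], [-0.001, -0.002, -1.0]]
force: [0.2, -0.5, -2.1]
finger_gap: 0.341
finger_force: 60.0
time: 10.22
eef_pos: [0.5688, -0.2113, 0.0499]
orientation: [[-0.975, 0.221, 0.001], [0.221, 0.975, -0.002], [-0.001, -0.002, -1.0]]
force: [0.3, 0.8, -2.8]
finger_gap: 0.339
finger_force: 60.0
```

```bash
python3 -m handwheel '[[[0,0,0.0008],[0,0,0],0.02],[[0,0,0.0012],[0,0,0],0.02],[[0,0,0.0012],[0,0,0],0.02]]'
```

```text
time: 10.6
eef_pos: [0.569, -0.2114, 0.0493]
orientation: [[-0.975, 0.221, 0.001], [0.221, 0.975, -0.002], [-0.002, -0.002, -1.0]]
force: [-2.6, -0.3, 3.1]
finger_gap: 0.337
finger_force: 60.7
```

Contact: the vertical force has gone from −2.8 to +3.1 N. I'll release gently and retreat.

```bash
python3 -m handwheel '[[[0,0,0],[0,0,0],0.034],[[0,0,0],[0,0,0],0.045],[[0,0,0],[0,0,0],0.06],[[0,0,0],[0,0,0],0.06],[[0,0,0],[0,0,0],0.06]]' && python3 -m handwheel '[[[0,0,-0.01],[0,0,0],0.06],[[0,0,-0.03],[0,0,0],0.06],[[0,0,-0.07],[0,0,0],0.06],[[0,0,-0.12],[0,0,0],0.06],[[0,0,-0.15],[0,0,0],0.06],[[0,0,-0.15],[0,0,0],0.06]]'
python3 - <<'E'
from h import *
a,da=env.capture("side")
c,n=disc(a,(327,146));q,_=disc(a,(250,307))
print("stuck top",c,n,dep("side",[c],da),"queued",q,dep("side",[q],da))
cv2.imwrite("pics/end.png",cv2.resize(a[80:220,240:400],None,fx=3,fy=3)[:,:,::-1])
E
```

```text
time: 11.22
eef_pos: [0.5689, -0.2113, 0.0488]
orientation: [[-0.975, 0.221, 0.001], [0.221, 0.975, -0.002], [-0.002, -0.002, -1.0]]
force: [-0.0, 0.9, 0.5]
finger_gap: 0.703
finger_force: 0.0
time: 11.98
eef_pos: [0.5706, -0.2121, 0.204]
orientation: [[-0.975, 0.221, 0.009], [0.221, 0.975, -0.006], [-0.01, -0.004, -1.0]]
force: [-0.2, 0.6, -0.1]
finger_gap: 0.706
finger_force: 0.0
stuck top (np.float64(324.79411764705884), np.float64(145.52941176470588)) 34 [[ 0.56612124 -0.20843797  0.05195355]] queued (np.float64(249.92622950819674), np.float64(306.655737704918)) [[0.41377643 0.22664077 0.11231957]]
```

View pics/end.png

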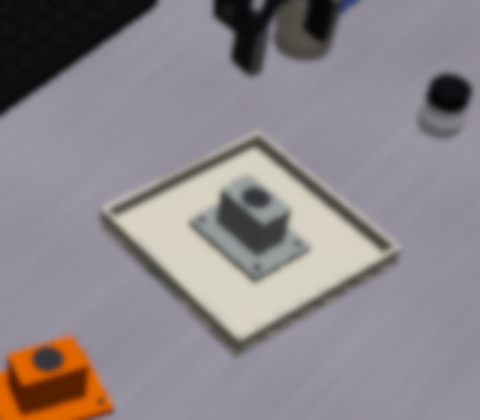

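Picture end: the carrier stands flat mid-tray, disc at (256,198), and the fingers are clear. The waiting carrier's disc is at exactly the same pixel as at the start.

```bash
python3 -c "
from bench import env
print(env.hand_in())"
```

```text
the job is handed in; nothing more can be done
None
```

I dragged the stuck carrier up clear of the lips, lifted it out, and set it upright and flat mid-tray; the waiting carrier did not move. I handed the job in just after 12 s; hand-in reported no verdict.

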